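# Tighten the last stand's hidden clamp screw with the T-handled hex key

## Task

The clamp screw of the cobbler's last stand is loose. Take the T-handled hex key out of the wooden tool block, fit it into the hexagon socket hidden down the round mouth on top of the stand's column, turning it until it drops fully in, then turn it clockwise (seen from above) until the screw comes up tight against its stop. Leave the key standing fully home in the socket, let go of it, and leave everything else on the bench where it is.

Things in the scene. Friction and masses are not known exactly. Their poses are not given: they have to be found in the camera images.
- hex_key: T-handled steel hex key, 146 mm tall, 0.4 kg, standing upright in one hole of the tool block. Origin: centre of its lower tip; z up the shaft, x along the cross handle. From the tip: 5 mm taper (19 to 24 mm wide), a hexagon 24 mm across flats (27.7 corners) up to 70 mm, two flats facing +x and -x; then a round shaft 19 mm thick up to the handle.
- key_handle (a point): centre of the key's wooden cross handle, 133 mm above the tip. The handle is 100 mm long (key's x), 26 mm thick (y) and 26 mm high; grip it across its thickness at the middle.
- tool_block: fixed dark wooden block 90 (x) x 170 (y) x 60 mm high, origin at the centre of its underside. Two round holes, 30 mm wide, 48 mm deep (floor 12 mm above the bench), lie at y = +45 and -45 mm; the key stands loosely in one, the punch in the other.
- last_stand: fixed cobbler's last stand, origin at the centre of its underside, below the clamp screw. Base 150 (x) x 110 (y) x 14 mm, a round upright column 70 to 76 mm thick and 100 mm high at the origin, and an arm to +x carrying an iron last (foot shape) 90 to 261 mm from the origin along x, up to 130 mm high.
- socket_mouth (a point): centre of the round mouth in the column's flat top, 100 mm above the bench, z up. The mouth is a funnel, 48 mm wide, narrowing to a 33 mm round bore at 10 mm depth; the bore goes down to the screw's hexagon socket at 22 mm depth.
- socket_rim (a point): centre of the upper rim of the clamp screw's hexagon socket, 22 mm below the mouth: 25.5 mm across flats, 17 mm deep. How the hexagon is turned is unknown (no relation to the stand's yaw or joint clamp_screw). An unaligned key stops with its tip about 5 mm below here; pressed with about 5 N and turned to within 7 deg of alignment (every 60 deg) it drops 12 mm. Seated play is 7 deg either way.
- clamp_screw (a joint): rotation of the clamp screw, rad, growing CLOCKWISE seen from above. Starts loose at 0.1 to 0.6; 1.5 is the hard stop, where it is tight; 0 is the opposite stop. It takes about 0.2 N m to turn and stays where it is left; a key lightly pressed (under 10 N) but not aligned does not turn it.
- punch: round-headed wooden punch, 96 mm tall, head 42 mm wide, standing in the other hole of the tool block; origin at the centre of its lower end. Not needed.
- boot_a: black ankle boot, 250 mm long, standing on its sole; origin at its underside. Not needed.
- boot_b: the boot's pair, likewise. Not needed.
- hammer: hammer lying on the bench; origin at its underside. Not needed.
- brush: brush lying on the bench; origin at its underside. Not needed.
- polish_tin: flat round tin, 71 mm across, 25 mm high; origin at the centre of its underside. Not needed.
- glue_jar: jar, 70 mm across, 100 mm high; origin at the centre of its underside. Not needed.
- cleaner: plastic bottle, 60 mm across, 170 mm high; origin at the centre of its underside. Not needed.
Things that resemble listed ones, but are neither listed nor needed, are in the scene too. What is shaped like the hex_key but blue is not meant.

How it is judged:
By the outcome, as a careful person would: the job done as asked, in the order asked, and still so for the second after the job is handed in, with the robot touching nothing.
It also fails if it takes over 51 s, if anything falls off the work surface, if the arm or the gripper's body presses on something with over 40 N, if the wrist force passes 120 N, or if a joint passes its speed limit or range.

## Robot

A 6-joint arm with a two-finger parallel gripper is mounted at the origin on the work surface. World frame = base frame: x ahead of the robot, y to its left, z up, the work surface at z = 0. Lengths are in m, angles in rad, forces in N, time in s.
With the tool pointing down it reaches from about 0.35 to 0.725 m from the base axis. Payload 6 kg.
Tool frame: the origin (TCP) lies midway between the tips of the shut fingers; the grasp point (between the pads) lies 19 mm behind it (env.grip_depth is the distance from the TCP to the grasp point, in m); z points along the fingers, y is the line along which they close (so a half turn about z gives the same grasp; the last joint's range is limited). The gripper opens to 85 mm and grips with 20 to 120 N. Pads are 22 mm wide; open, the fingers measure 114 mm over their backs; the gripper's body (76 mm by 85 mm) begins 54 mm behind the grasp point. The pads swing forward as they close: fully open they stand 13 mm farther back than shut.
Start: joints at [1.496, 0.04, 0.085, 0, -1.615, -0.334], TCP at [0.238, 0.551, 0.231] pointing down, gripper open.
Joint ranges: [-2.56, 2.56], [-1.29, 2.01], [-1.08, 1.49], [-3.29, 1.98], [-2.81, -0.18], [-2.99, 2.99]. Speed limits (rad/s): [2.57, 2.57, 3.01, 3.14, 3.14, 3.14].

## Interface

Orientations are given as a rotation vector (axis times angle).
In Python, from station import env gives the robot as it stands.
- The arm moves only by the shell command python3 -m pendant 'ROWS' [OPENING] [FORCE]. ROWS is JSON, a list of rows, each a list of 2 entries, a list of its own where there are three numbers: the shift along the world's x, y, z in mm, then the turn about the world's z in degrees. A call has 1 to 10 rows; each row shifts and turns the commanded pose from where the row before left it; what a row does not reach is not made up. A row lasts 1/12 s, in which the tool goes at most 41.7 mm and 7.16 degrees, less where a joint would pass 70% of its speed; a pose out of reach is approached as far as the arm can. A call is refused whole if a number of a shift passes 41.7 or a number of a turn 7.16, either way. A call with a gripper value outside its range is refused whole. OPENING is the opening in per cent of the stroke, from 0 (shut) to 100 (fully open), set as the call begins (- or left out, the last holds). The fingers move at their own pace and stop on an object; FORCE is the grip in N (left out, the last holds). Time passes only in rows, so rows that do not move let the fingers close. It gives the time, the measured TCP pose, the force, the opening and the grip force at its end, in the units of the state.
- env.state(): the state, without advancing time (a new reading comes with each control period).
- env.get_image(name): name is "side" or "top"; returns the picture (420x560x3 uint8, red, green, blue); there is no depth.
- env.calibration(name): a dict with "mtx" (3x3 intrinsics, pixels), "D" ([k1, k2, p1, p2, k3] as OpenCV has them; the pictures are not rectified), "cam_to_world" (4x4, takes a point from camera to world coordinates). Camera axes: x right, y up, looking along -z (the intrinsics and any distortion apply to the point x, -y, -z); pixel columns grow to the right and rows downward; lengths in m; the calibration is good to about 2 mm. A picture is of the moment at which its call begins. calibration takes no time and is no camera call.
- env.close_job(): hands the job in; it is judged then, once.
The state is a dict: "t": time; "joint_pos": joint angles; "qvel": joint speeds; "effort": joint torques, N m; "tool_pos": TCP position; "orientation": TCP orientation; "ft_force": force on the tool from outside, world axes, zero at the start; "ft_torque": the same for the moment, N m; "finger_gap": finger opening in m; "gripper_force": force on a finger pad.
Only numpy, scipy, OpenCV 4.12 (cv2) and the standard library are available. Lean on these libraries where they do the work, as an engineer would, in place of code of your own. Each camera call takes 0.05 s, during which the arm holds its last target. There are 200 camera calls.

## Working session

There is one attempt and no reset: what is moved stays moved. The work goes in short steps, Python scripts to look and compute and a shell command to move; the robot and the scene stay as the last step left them, time stands still between calls to the robot, and variables do not carry over. Pictures are saved under pics/ and viewed, at most 10 in all, crops included, and the job is handed in when it is done.

```bash
mkdir -p pics; python3 - <<'E'
from station import env
import cv2,numpy as np
for n in("side","top"):
    cv2.imwrite(f"pics/{n}0.png",env.get_image(n)[:,:,::-1])
    c=env.calibration(n);print(n,np.round(c["mtx"],1).tolist(),c["D"],np.round(c["cam_to_world"],3).tolist())
s=env.state();print(s)
E
```

```text
side [[542.2, 0.0, 281.5], [0.0, 542.2, 211.3], [0.0, 0.0, 1.0]] [-0.07070635  0.          0.          0.          0.        ] [[0.996, 0.029, -0.085, 0.392], [-0.088, 0.523, -0.848, -1.233], [0.02, 0.852, 0.523, 0.896], [0.0, 0.0, 0.0, 1.0]]
top [[382.5, 0.0, 283.9], [0.0, 382.5, 207.5], [0.0, 0.0, 1.0]] [0.00596454 0.         0.         0.         0.        ] [[0.009, 0.997, -0.076, 0.41], [-1.0, 0.009, -0.001, -0.013], [-0.001, 0.076, 0.997, 1.501], [0.0, 0.0, 0.0, 1.0]]
{'t': 0.1, 'joint_pos': array([ 1.49568048e+00,  4.07625549e-02,  8.39271034e-02, -4.29106132e-04,
       -1.61549636e+00, -3.33663702e-01]), 'qvel': array([-3.89200042e-04, -2.64889177e-04,  2.75282716e-03,  3.30415539e-03,
        4.44893459e-05,  1.81804450e-03]), 'effort': array([-4.26439627e-03, -3.69342613e+01,  3.48275328e+01,  6.95159733e+00,
       -4.60737632e-03,  1.64205684e-06]), 'tool_pos': array([0.23832231, 0.55032085, 0.23037755]), 'orientation': array([ 3.07466137e+00, -6.37298790e-01, -3.56658143e-04]), 'ft_force': array([ 0.24024611, -0.09559195,  0.22761698]), 'ft_torque': array([-0.08911627,  0.0244073 , -0.01803198]), 'gripper_force': 0.0, 'finger_gap': 0.08537979346257811}
```

View pics/side0.png

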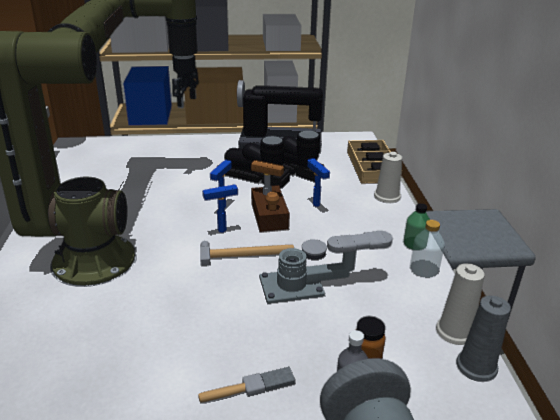

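View pics/top0.png

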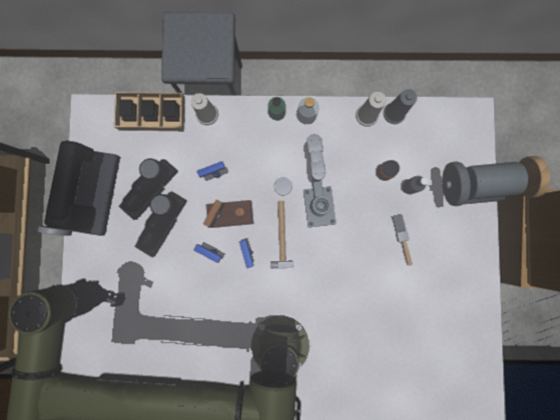

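The top view shows the key's handle at about (213,213), the punch at (240,211) and the stand mouth at (319,206). In the side view the handle is at (267,168) and the mouth at (292,257). I'll enlarge both.

```bash
python3 - <<'E'
import cv2,numpy as np
t=cv2.imread("pics/top0.png");s=cv2.imread("pics/side0.png")
r=lambda a:cv2.resize(a,(400,300),interpolation=cv2.INTER_CUBIC)
a=np.vstack([np.hstack([r(t[188:242,195:267]),r(t[180:234,285:357])]),np.hstack([r(s[145:235,230:350]),r(s[240:300,255:335])])])
cv2.imwrite("pics/crop0.png",a)
E
```

```text
(no output)
```

View pics/crop0.png

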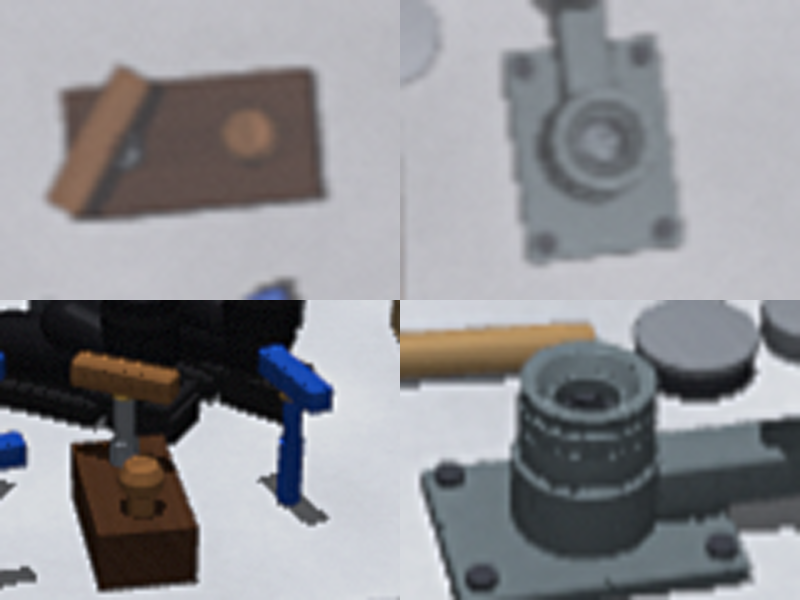

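```bash
cat > h.py <<'E'
from station import env
import cv2,numpy as np
def ray(n,p):
    c=env.calibration(n);u=cv2.undistortPoints(np.array([[p]],float),c["mtx"],c["D"])[0,0]
    T=c["cam_to_world"];return T[:3,3],T[:3,:3]@np.array([u[0],-u[1],-1.])
def onz(n,p,z):
    o,d=ray(n,p);return o+d*(z-o[2])/d[2]
def tri(a,b):
    (o,d),(q,e)=ray("top",a),ray("side",b)
    s=np.linalg.lstsq(np.c_[d,-e],q-o,rcond=None)[0];A,B=o+s[0]*d,q+s[1]*e
    return (A+B)/2,np.linalg.norm(A-B)
E
python3 - <<'E'
from h import *
np.set_printoptions(precision=4,suppress=True)
c=lambda x,y,s,ox,oy:((x+.5)/s-.5+ox,(y+.5)/s-.5+oy)
S=400/72
k=c(101,139,S,195,188);ks=c(127,78,10/3,230,145);m=c(198,139,S,285,180);ms=c(188,82,5,255,240)
print("key",tri(k,ks),onz("top",k,.158),onz("side",ks,.145))
print("ends",onz("top",c(141,75,S,195,188),.158),onz("top",c(62,207,S,195,188),.158))
print("mouth",tri(m,ms),onz("top",m,.1),onz("side",ms,.1))
s=env.state()
print(cv2.Rodrigues(s["orientation"])[0])
E
```

```text
key (array([0.4941, 0.2417, 0.1424]), np.float64(0.0007648313878149959)) [0.4928 0.2388 0.158 ] [0.4942 0.2366 0.145 ]
ends [0.5337 0.2143 0.158 ] [0.4496 0.2624 0.158 ]
mouth (array([ 0.5302, -0.1453,  0.0928]), np.float64(0.0004860746073204072)) [ 0.5293 -0.1446  0.1   ] [ 0.5292 -0.1551  0.1   ]
[[ 0.9176 -0.3975 -0.0005]
 [-0.3975 -0.9176 -0.0015]
 [ 0.0001  0.0016 -1.    ]]
```

```bash
python3 -m pendant '[[[0,-10,35],-3.5],[[20,-28,20],-3],[[25,-32,0],0],[[25,-32,0],0],[[25,-32,0],0],[[25,-32,0],0],[[25,-32,0],0],[[25,-32,0],0],[[25,-28,0],0],[[25,-24,0],0]]' 100
python3 -m pendant '[[[20,-16,0],0],[[16,-12,0],0],[[0,0,0],0],[[0,0,0],0]]'
python3 - <<'E'
from h import *
for n in("side","top"): cv2.imwrite(f"pics/{n}1.png",env.get_image(n)[:,:,::-1])
s=env.state();print(s["t"],s["tool_pos"],np.degrees(s["joint_pos"]))
t=cv2.imread("pics/top1.png");s=cv2.imread("pics/side1.png")
cv2.imwrite("pics/c1.png",np.hstack([cv2.resize(t[165:265,160:260],(400,400)),cv2.resize(s[100:240,200:340],(400,400))]))
E
```

```text
t: 0.93
tool_pos: [0.4593, 0.2665, 0.2865]
orientation: [-3.035, 0.811, -0.0]
ft_force: [-0.1, 1.7, 0.5]
finger_gap: 0.0852
gripper_force: 0.0
t: 1.27
tool_pos: [0.4949, 0.2398, 0.2854]
orientation: [3.033, -0.814, -0.002]
ft_force: [-0.3, 0.1, 0.5]
finger_gap: 0.0856
gripper_force: 0.0
1.3667 [0.49413093 0.2408124  0.2859379 ] [ 4.69175347e+01 -4.57787815e+00  3.79200079e+00 -1.46787270e-02
 -9.84058904e+01  1.31657940e+01]
```

View pics/c1.png

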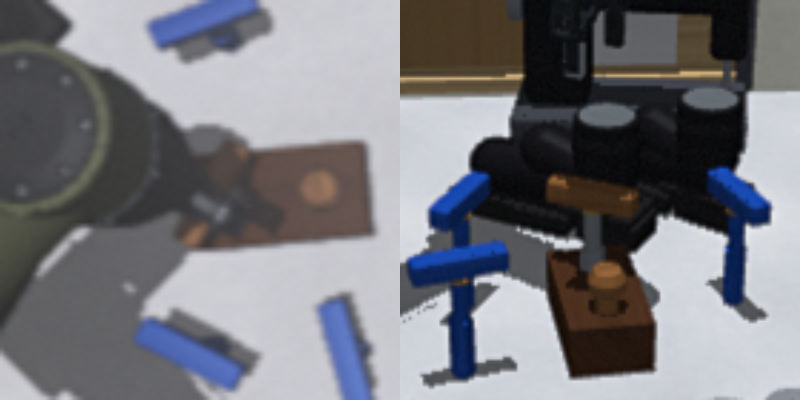

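The gripper is over the handle and its fingers close across it (crop about (210,205)). I'll go down and grip.

```bash
python3 -m pendant '[[[0,0,-35],0],[[0,0,-35],0],[[0,0,-35],0],[[0,0,-30],0],[[0,0,-20],0],[[0,0,-5],0],[[0,0,0],0],[[0,0,0],0]]'
python3 -m pendant '[[[0,0,0],0],[[0,0,0],0],[[0,0,0],0],[[0,0,0],0],[[0,0,0],0],[[0,0,0],0],[[0,0,0],0],[[0,0,0],0],[[0,0,0],0],[[0,0,0],0]]' 0 80
```

```text
t: 2.03
tool_pos: [0.4948, 0.2413, 0.128]
orientation: [-3.034, 0.809, -0.003]
ft_force: [0.5, -0.6, 0.3]
finger_gap: 0.0853
gripper_force: 0.0
t: 2.87
tool_pos: [0.4949, 0.2406, 0.127]
orientation: [-3.034, 0.811, -0.002]
ft_force: [0.1, -0.3, 4.6]
finger_gap: 0.0247
gripper_force: 78.9
```

```bash
python3 -m pendant '[[[0,0,10],0],[[0,0,20],0],[[0,0,30],0],[[0,0,30],0],[[0,0,30],0],[[0,0,25],0],[[0,-15,5],0],[[2,-30,0],0],[[3,-34,0],0],[[4,-34,0],0]]'
python3 -m pendant '[[[4,-34,0],0],[[4,-34,0],0],[[4,-34,0],0],[[4,-34,0],0],[[4,-34,0],0],[[3,-34,0],0],[[2,-30,0],0],[[1,-25,0],0],[[0,-14,0],0],[[0,0,0],0]]'
python3 -m pendant '[[[0,0,0],0],[[0,0,0],0],[[0,0,0],0]]'
python3 - <<'E'
from h import *
for n in("side","top"): cv2.imwrite(f"pics/{n}2.png",env.get_image(n)[:,:,::-1])
s=env.state();print(s["t"],s["tool_pos"],np.degrees(s["joint_pos"]),s["ft_force"],s["ft_torque"])
t=cv2.imread("pics/top2.png");s=cv2.imread("pics/side2.png")
cv2.imwrite("pics/c2.png",np.hstack([cv2.resize(t[160:260,270:370],(300,300)),cv2.resize(s[170:290,240:340],(500,600))[:,:]][1:]))
E
```

```text
t: 3.7
tool_pos: [0.5024, 0.1264, 0.2743]
orientation: [3.034, -0.808, -0.005]
ft_force: [0.6, -0.2, -4.5]
finger_gap: 0.0249
gripper_force: 79.1
t: 4.53
tool_pos: [0.5282, -0.1481, 0.2739]
orientation: [3.033, -0.816, -0.007]
ft_force: [-0.4, -0.6, -5.1]
finger_gap: 0.0251
gripper_force: 79.2
t: 4.78
tool_pos: [0.5293, -0.1447, 0.2756]
orientation: [-3.035, 0.81, 0.002]
ft_force: [0.8, 0.7, -5.0]
finger_gap: 0.0249
gripper_force: 79.2
4.8833 [ 0.52943918 -0.14463377  0.27607911] [ 5.69340216e+00 -4.91781663e+00  2.43664976e+00 -9.42927619e-03
 -9.73720983e+01  5.44607231e+01] [-0.09634892 -0.80561971 -3.94033545] [-0.01876536 -0.08357798 -0.0292527 ]
```

View pics/c2.png

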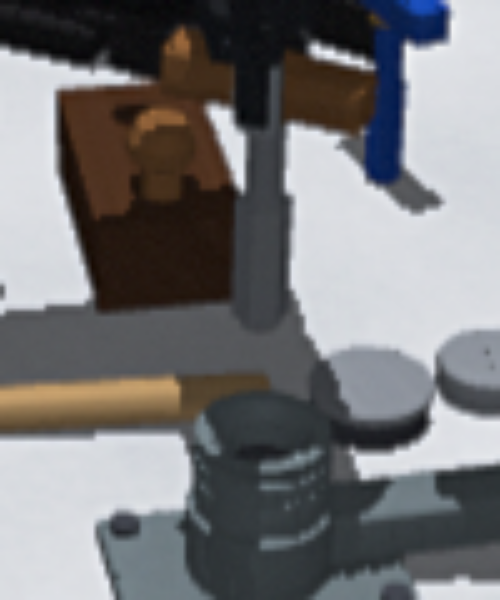

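The side crop shows the key upright with its tip at about pixel (292.2,234.2) and the mouth centre at about (292.4,255.8). Next I check whether the vertical through the tip hits the mouth.

```bash
python3 - <<'E'
from h import *
def proj(n,P):
    c=env.calibration(n);q=np.linalg.inv(c["cam_to_world"])@np.r_[P,1];q=q[:3]*[1,-1,-1]
    return cv2.projectPoints(q[None],np.zeros(3),np.zeros(3),c["mtx"],c["D"])[0].ravel()
z=.276-.114
for P in([.5294,-.1446,z],[.5294,-.1446,.1],[.5294,-.151,.1],[.535,-.1446,.1]):print(P,proj("side",np.array(P)))
E
```

```text
[0.5294, -0.1446, 0.16200000000000003] [292.61294663 232.83080595]
[0.5294, -0.1446, 0.1] [291.85408556 253.50041914]
[0.5294, -0.151, 0.1] [292.12136973 255.01751788]
[0.535, -0.1446, 0.1] [294.08751926 253.41954348]
```

```bash
python3 -m pendant '[[[1,-2,-20],0],[[0,0,-25],0],[[0,0,-12],0],[[0,0,0],0],[[0,0,0],0]]'
python3 - <<'E'
from h import *
for n in("side","top"): cv2.imwrite(f"pics/{n}3.png",env.get_image(n)[:,:,::-1])
s=env.state();print(s["t"],s["tool_pos"],s["ft_force"])
s=cv2.imread("pics/side3.png")
cv2.imwrite("pics/c3.png",cv2.resize(s[215:285,252:332],(800,600)[:1]+(600,),interpolation=cv2.INTER_CUBIC))
E
```

```text
t: 5.3
tool_pos: [0.5303, -0.1473, 0.2194]
orientation: [3.034, -0.81, -0.001]
ft_force: [0.1, 0.0, -3.1]
finger_gap: 0.0249
gripper_force: 79.0
5.4 [ 0.53108147 -0.14756673  0.22118499] [-0.28395514  0.44808595 -3.07483328]
```

View pics/c3.png

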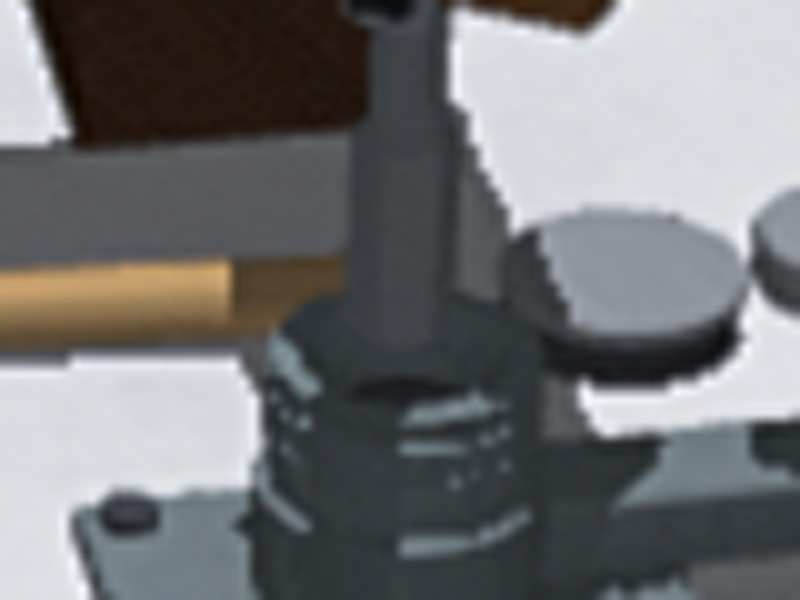

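The tip is at crop (403,345), centred left-right on the mouth rim (268..540). It sits roughly 3–4 mm too far from the camera, so I shift −3 mm in y and go down, watching the force.

```bash
python3 -m pendant '[[[0,-3,-7],0],[[0,0,-8],0],[[0,0,-5],0],[[0,0,0],0],[[0,0,0],0]]'
```

```text
t: 5.82
tool_pos: [0.5302, -0.1505, 0.1987]
orientation: [3.035, -0.811, -0.002]
ft_force: [-0.1, 0.1, -3.4]
finger_gap: 0.0248
gripper_force: 79.2
```

```bash
python3 -m pendant '[[[0,0,-3],0],[[0,0,-3],0],[[0,0,0],0],[[0,0,0],0]]'
```

```text
t: 6.15
tool_pos: [0.5304, -0.1504, 0.1931]
orientation: [3.035, -0.811, -0.001]
ft_force: [-0.9, -0.4, -3.2]
finger_gap: 0.0249
gripper_force: 79.2
```

```bash
python3 -m pendant '[[[0,0,-2],0],[[0,0,-2],0],[[0,0,0],0],[[0,0,0],0]]'
```

```text
t: 6.48
tool_pos: [0.5305, -0.1504, 0.1891]
orientation: [3.035, -0.811, -0.0]
ft_force: [-0.2, 0.4, -3.9]
finger_gap: 0.0252
gripper_force: 79.2
```

```bash
python3 -m pendant '[[[0,0,-2],0],[[0,0,0],0],[[0,0,0],0]]'
```

```text
t: 6.73
tool_pos: [0.5308, -0.1506, 0.1878]
orientation: [3.035, -0.811, 0.002]
ft_force: [0.3, -0.6, -1.5]
finger_gap: 0.0248
gripper_force: 79.6
```

```bash
python3 -m pendant '[[[0,0,-1],0],[[0,0,0],0],[[0,0,0],0]]'; python3 -c "
from station import env;s=env.state();print(s['ft_torque'],s['joint_pos'][5])"
```

```text
t: 6.98
tool_pos: [0.5309, -0.1507, 0.1875]
orientation: [3.035, -0.811, 0.003]
ft_force: [1.1, 0.6, 4.1]
finger_gap: 0.025
gripper_force: 80.1
[ 0.19021287 -0.16764708 -0.00394834] 0.9604763659985245
```

```bash
python3 -m pendant '[[[0,0,0],-5],[[0,0,0],0]]'; python3 -m pendant '[[[0,0,0],-5],[[0,0,0],0]]';python3 -m pendant '[[[0,0,0],-5],[[0,0,0],0]]'
```

```text
t: 7.15
tool_pos: [0.5309, -0.1509, 0.1873]
orientation: [2.995, -0.947, 0.003]
ft_force: [-0.3, -1.5, 4.5]
finger_gap: 0.0251
gripper_force: 80.3
t: 7.32
tool_pos: [0.5306, -0.1502, 0.1854]
orientation: [-2.952, 1.074, 0.0]
ft_force: [2.5, -0.2, -3.0]
finger_gap: 0.0248
gripper_force: 79.3
t: 7.48
tool_pos: [0.5308, -0.1503, 0.1853]
orientation: [-2.903, 1.2, 0.0]
ft_force: [3.4, -0.0, -3.1]
finger_gap: 0.0248
gripper_force: 79.2
```

It dropped at about −10°. Now press it home.

```bash
python3 -m pendant '[[[0,0,-3],0],[[0,0,-2],0],[[0,0,0],0]]'; python3 -m pendant '[[[0,0,-2],0],[[0,0,-2],0],[[0,0,0],0],[[0,0,0],0]]'
```

```text
t: 7.73
tool_pos: [0.5307, -0.1503, 0.1806]
orientation: [-2.904, 1.196, -0.0]
ft_force: [4.0, -0.8, -5.1]
finger_gap: 0.0251
gripper_force: 79.1
t: 8.07
tool_pos: [0.5307, -0.1503, 0.177]
orientation: [-2.903, 1.199, -0.0]
ft_force: [4.4, -0.2, -3.4]
finger_gap: 0.0245
gripper_force: 79.3
```

```bash
python3 -m pendant '[[[0,0,-1],0],[[0,0,-1],0],[[0,0,0],0],[[0,0,0],0]]'; python3 -c "
from station import env;s=env.state();print(s['ft_torque'],s['joint_pos'][5])"
```

```text
t: 8.4
tool_pos: [0.5308, -0.1505, 0.1761]
orientation: [-2.903, 1.2, -0.002]
ft_force: [3.2, -1.0, 1.3]
finger_gap: 0.025
gripper_force: 79.9
[ 0.06955792 -2.0156355   0.05252404] 0.6987359850393359
```

```bash
T() { python3 -c "
from station import env;s=env.state();print('TQ',s['ft_torque'],s['joint_pos'][5])"; }
python3 -m pendant '[[[0.5,0,0],-5],[[0,0,0],-5],[[0,0,0],-5],[[0,0,0],-5]]';T; python3 -m pendant '[[[0,0,0],-5],[[0,0,0],-5],[[0,0,0],-5]]';T
```

```text
t: 8.73
tool_pos: [0.531, -0.1508, 0.176]
orientation: [2.647, -1.691, 0.001]
ft_force: [3.9, -1.4, 1.7]
finger_gap: 0.025
gripper_force: 80.7
TQ [-0.38822277 -1.6952669   0.18310125] 0.34581618406277775
t: 8.98
tool_pos: [0.5309, -0.151, 0.176]
orientation: [2.403, -2.022, 0.001]
ft_force: [3.7, -1.1, 3.0]
finger_gap: 0.0251
gripper_force: 80.7
TQ [-0.53769138 -1.37540127  0.24639804] 0.08403077727006596
```

```bash
T() { python3 -c "
from station import env;s=env.state();print('TQ',s['ft_torque'],s['joint_pos'][5])"; }
python3 -m pendant '[[[0,0,0],-5],[[0,0,0],-5]]';T; python3 -m pendant '[[[0,0,0],-5],[[0,0,0],0]]';T;python3 -m pendant '[[[0,0,0],-5],[[0,0,0],0]]';T
```

```text
t: 9.15
tool_pos: [0.5307, -0.1511, 0.176]
orientation: [2.218, -2.224, 0.001]
ft_force: [3.3, -0.5, 1.3]
finger_gap: 0.0249
gripper_force: 80.7
TQ [-0.60953117 -1.11277113  0.18861277] -0.09048898637691002
t: 9.32
tool_pos: [0.5306, -0.1511, 0.176]
orientation: [2.12, -2.317, 0.001]
ft_force: [2.6, -1.9, 2.7]
finger_gap: 0.0253
gripper_force: 80.0
TQ [-0.6325077  -0.95931747 -0.06787234] -0.17675453386042933
t: 9.48
tool_pos: [0.5306, -0.1511, 0.176]
orientation: [2.02, -2.405, 0.001]
ft_force: [0.6, -2.2, 4.6]
finger_gap: 0.0249
gripper_force: 80.3
TQ [-6.68969657e-01 -5.18588813e-01  1.48807402e-04] -0.261435913831686
```

```bash
T() { python3 -c "
from station import env;s=env.state();print('TQ',s['ft_torque'],s['joint_pos'][5])"; }
for i in 1; do python3 -m pendant '[[[0,0,0],-5],[[0,0,0],-4]]';T; python3 -m pendant '[[[0,0,0],-4],[[0,0,0],-4]]';T;python3 -m pendant '[[[0,0,0],-4]]';T; done
```

```text
t: 9.65
tool_pos: [0.5305, -0.151, 0.176]
orientation: [1.826, -2.555, 0.001]
ft_force: [0.4, -1.5, 3.9]
finger_gap: 0.0248
gripper_force: 81.1
TQ [-0.68157214 -0.21655584  0.22229552] -0.4173273990295449
t: 9.82
tool_pos: [0.5304, -0.151, 0.176]
orientation: [1.646, -2.674, 0.001]
ft_force: [0.7, -1.0, 4.8]
finger_gap: 0.025
gripper_force: 87.9
TQ [-0.7475674  -0.07306251  1.39649452] -0.5551329391595707
t: 9.9
tool_pos: [0.5304, -0.1509, 0.176]
orientation: [1.553, -2.729, 0.001]
ft_force: [-0.7, -2.3, 5.4]
finger_gap: 0.025
gripper_force: 92.7
TQ [-0.74242318 -0.03065947  1.98282794] -0.6238635282694789
```

Torque has risen to 2 N·m, so the stop has been reached. I'll hold to see whether it persists.

```bash
T() { python3 -c "
from station import env;s=env.state();print('TQ',s['ft_torque'],s['joint_pos'][5])"; }
python3 -m pendant '[[[0,0,0],0],[[0,0,0],0],[[0,0,0],0]]';T; python3 -m pendant '[[[0,0,0],-4],[[0,0,0],0],[[0,0,0],0]]';T
```

```text
t: 10.15
tool_pos: [0.5304, -0.1509, 0.176]
orientation: [1.556, -2.728, 0.001]
ft_force: [-0.3, -1.0, 4.8]
finger_gap: 0.0247
gripper_force: 83.3
TQ [-0.6842416   0.2014606   0.68304067] -0.621688327726455
t: 10.4
tool_pos: [0.5304, -0.1509, 0.176]
orientation: [1.458, -2.781, 0.0]
ft_force: [-0.8, -1.9, 5.1]
finger_gap: 0.0242
gripper_force: 80.8
TQ [-0.50479058  0.25736653  0.07171833] -0.692594094957448
```

```bash
T() { python3 -c "
from station import env;s=env.state();print('TQ',s['ft_torque'],s['joint_pos'][5])"; }
python3 -m pendant '[[[0,0,0],-4]]' - 120;T; python3 -m pendant '[[[0,0,0],-4]]';T; python3 - <<'E'
from h import *
s=env.get_image("side")[:,:,::-1];t=env.get_image("top")[:,:,::-1]
cv2.imwrite("pics/c4.png",np.hstack([cv2.resize(s[195:295,240:340],(400,400),interpolation=cv2.INTER_CUBIC),cv2.resize(t[160:260,270:370],(400,400),interpolation=cv2.INTER_CUBIC)]))
E
```

```text
t: 10.48
tool_pos: [0.5303, -0.1509, 0.1761]
orientation: [1.364, -2.828, 0.001]
ft_force: [-1.0, -0.7, 5.6]
finger_gap: 0.0245
gripper_force: 118.9
TQ [-0.58892426  0.51140082  1.39006687] -0.7601598935297333
t: 10.57
tool_pos: [0.5303, -0.1508, 0.1761]
orientation: [1.26, -2.876, 0.001]
ft_force: [-1.1, -1.6, 6.6]
finger_gap: 0.0241
gripper_force: 116.8
TQ [-0.48014567  0.60157637  0.70988645] -0.8329163841217208
```

View pics/c4.png

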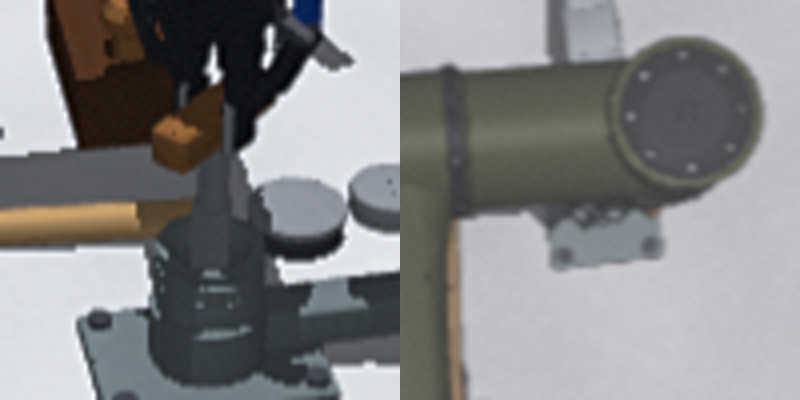

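The crop shows the key standing in the column (about (212,240)), with only the handle slipping a little in the pads against the stop. I'll let go and retreat straight up.

```bash
python3 -m pendant '[[[0,0,0],0],[[0,0,0],0],[[0,0,0],0],[[0,0,0],0],[[0,0,0],0],[[0,0,0],0],[[0,0,0],0],[[0,0,0],0],[[0,0,0],0]]' 100 20
python3 -m pendant '[[[0,0,5],0],[[0,0,10],0],[[0,0,20],0],[[0,0,30],0],[[0,0,30],0],[[0,0,30],0],[[-10,30,10],0],[[-10,35,0],0],[[-10,35,0],0],[[-10,35,0],0]]'
python3 -m pendant '[[[-10,35,0],0],[[-10,35,0],0],[[-10,30,0],0],[[0,0,0],0],[[0,0,0],0]]'
python3 - <<'E'
from h import *
s=env.get_image("side")[:,:,::-1];t=env.get_image("top")[:,:,::-1]
cv2.imwrite("pics/s5.png",s);cv2.imwrite("pics/t5.png",t)
cv2.imwrite("pics/c5.png",np.hstack([cv2.resize(s[195:295,240:340],(400,400),interpolation=cv2.INTER_CUBIC),cv2.resize(t[160:260,270:370],(400,400),interpolation=cv2.INTER_CUBIC)]))
E
```

```text
t: 11.42
tool_pos: [0.531, -0.1504, 0.1753]
orientation: [1.255, -2.88, -0.0]
ft_force: [-0.6, 0.1, -0.0]
finger_gap: 0.0857
gripper_force: 0.0
t: 12.25
tool_pos: [0.4904, -0.0145, 0.3117]
orientation: [-1.252, 2.879, -0.0]
ft_force: [0.3, 0.5, 0.4]
finger_gap: 0.0856
gripper_force: 0.0
t: 12.67
tool_pos: [0.4606, 0.0858, 0.3115]
orientation: [-1.259, 2.877, 0.0]
ft_force: [-0.2, -1.1, -0.1]
finger_gap: 0.0855
gripper_force: 0.0
```

View pics/c5.png

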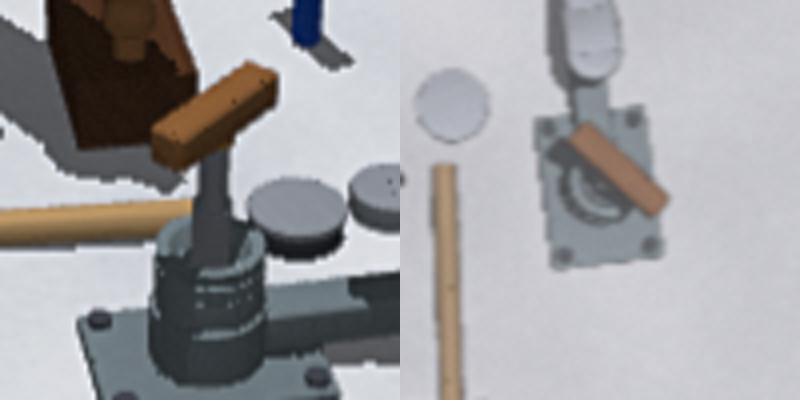

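The key stands in the mouth, handle at crop (618,168). I'll measure its final angle and height to confirm the screw is tight.

```bash
python3 - <<'E'
from h import *
for f,n,(x0,x1,y0,y1) in(("top0","top",(200,232,195,232)),("t5","top",(302,345,180,222)),("s5","side",(270,312,205,240))):
    im=cv2.imread(f"pics/{f}.png")[y0:y1,x0:x1];h=cv2.cvtColor(im,cv2.COLOR_BGR2HSV)
    m=((h[...,0]<16)&(h[...,1]>85)&(h[...,2]>105)).astype(np.uint8)
    if n=="side": m=((h[...,0]<18)&(h[...,1]>110)).astype(np.uint8)
    k,l,st,_=cv2.connectedComponentsWithStats(m);i=1+np.argmax(st[1:,4])
    p=np.argwhere(l==i)[:,::-1]+[x0,y0];c,wh,a=cv2.minAreaRect(p.astype(np.float32))
    e=np.linalg.svd(p-p.mean(0),full_matrices=False)[2][0]
    q=p.mean(0);z=.203 if f=="t5" else .158
    A,B=onz(n,q+e*5,z),onz(n,q-e*5,z);d=A-B
    print(f,len(p),q,c,wh,np.degrees(np.arctan2(d[1],d[0]))%180,onz(n,q,z))
s=env.state();print(np.degrees(s["joint_pos"][[0,5]]))
E
```

```text
top0 126 [212.15873016 212.57936508] (212.04055786132812, 212.7567596435547) (5.146765232086182, 25.525875091552734) 153.3667639695626 [0.49288154 0.24093612 0.158     ]
t5 130 [324.54615385 201.87692308] (324.3575439453125, 201.65342712402344) (26.95633316040039, 4.763157844543457) 47.36816542770683 [ 0.53000882 -0.14962743  0.203     ]
s5 812 [285.51231527 219.98029557] (289.0, 220.5) (31.0, 38.0) 160.75965357421254 [ 0.51829334 -0.07943163  0.158     ]
[ 35.15849787 -78.06648886]
```

The handle turned about as far as the tool did, so nothing slipped in the grip after the torque peak. That is ambiguous, so I'll regrip and test against the stop.

```bash
T() { python3 -c "
from station import env;s=env.state();print('TQ',s['ft_torque'],s['joint_pos'][5])"; }
python3 -m pendant '[[[10,-30,0],0],[[10,-35,0],0],[[10,-35,0],0],[[10,-35,0],0],[[10,-35,0],0],[[10,-35,0],0],[[10,-30,0],0],[[0,0,-20],0],[[0,0,-30],0],[[0,0,-30],0]]'
python3 -m pendant '[[[0,0,-30],0],[[0,0,-20],0],[[0,0,-5],0],[[0,0,0],0]]'
python3 -m pendant '[[[0,0,0],0],[[0,0,0],0],[[0,0,0],0],[[0,0,0],0],[[0,0,0],0],[[0,0,0],0],[[0,0,0],0],[[0,0,0],0],[[0,0,0],0],[[0,0,0],0]]' 0 80;T
python3 -m pendant '[[[0,0,0],-2],[[0,0,0],0]]'|head -2;T;python3 -m pendant '[[[0,0,0],-2],[[0,0,0],0]]'|head -2;T;python3 -m pendant '[[[0,0,0],-2],[[0,0,0],0]]';T
```

```text
t: 13.6
tool_pos: [0.531, -0.153, 0.2299]
orientation: [-1.248, 2.882, -0.001]
ft_force: [-0.3, -0.1, 0.0]
finger_gap: 0.0851
gripper_force: 0.0
t: 13.93
tool_pos: [0.5301, -0.1517, 0.174]
orientation: [1.251, -2.879, -0.001]
ft_force: [-0.4, -0.5, -0.2]
finger_gap: 0.0853
gripper_force: 0.0
t: 14.77
tool_pos: [0.5311, -0.1503, 0.1764]
orientation: [-1.255, 2.879, -0.001]
ft_force: [-2.5, 2.1, 6.4]
finger_gap: 0.025
gripper_force: 80.1
TQ [0.9094107  0.90338337 0.03801026] -0.8369733044312031
t: 14.93
tool_pos: [0.5312, -0.1503, 0.1764]
TQ [0.79548252 0.89580637 0.29420576] -0.8729850795711425
t: 15.1
tool_pos: [0.5311, -0.1503, 0.1764]
TQ [ 0.87734026  0.8021323  -0.14831564] -0.9084976578707452
t: 15.27
tool_pos: [0.5311, -0.1504, 0.1764]
orientation: [-1.1, 2.942, -0.001]
ft_force: [-2.4, 2.2, 5.2]
finger_gap: 0.0248
gripper_force: 80.0
TQ [ 0.86254813  0.8590606  -0.09792815] -0.9432560959816073
```

```bash
T() { python3 -c "
from station import env;s=env.state();print('TQ',s['ft_torque'][2],s['joint_pos'][5],s['tool_pos'][2],s['ft_force'][2],s['finger_gap'],s['gripper_force'])"; }
for k in 1; do python3 -m pendant '[[[0,0,0],-4]]'>/dev/null;T;python3 -m pendant '[[[0,0,0],-4]]'>/dev/null;T;python3 -m pendant '[[[0,0,0],-4]]'>/dev/null;T;python3 -m pendant '[[[0,0,0],-4]]'>/dev/null;T;done
```

```text
TQ 0.4654542863294018 -1.010955622077109 0.17641824450403418 5.9898067306386755 0.024994113585717983 80.50726890563965
TQ 0.2103404560072291 -1.0840155432687792 0.17639860874809743 5.342823654965687 0.024895571285500934 80.3351354598999
TQ 0.055817501018976055 -1.1544348680682581 0.17640063367799388 6.432714171566052 0.024695434490608025 80.09166240692139
TQ -0.02917368065342433 -1.2244114939900461 0.17640050146649944 4.863665080258485 0.024931915873767554 80.04469871520996
```

The key seems to have been forced past a socket corner at the stop. I'll carry on gently to the next contact and stop at the first firm torque.

```bash
T() { python3 -c "
from station import env;s=env.state();print('TQ',s['ft_torque'][2],s['joint_pos'][5],s['tool_pos'][2],s['ft_force'][2],s['finger_gap'],s['gripper_force'])"; }
python3 -m pendant '[[[0,0,0],-4]]'>/dev/null;T;python3 -m pendant '[[[0,0,0],-4]]'>/dev/null;T;python3 -m pendant '[[[0,0,0],-3]]'>/dev/null;T;python3 -m pendant '[[[0,0,0],-3]]'>/dev/null;T;python3 -m pendant '[[[0,0,0],-2]]'>/dev/null;T
```

```text
TQ 0.004851199626743919 -1.2942282416973385 0.17639294687544455 4.778892899305443 0.025096055600118922 79.9780261516571
TQ 0.06534679134885692 -1.363997070900258 0.17640022061092764 5.701225055565616 0.02518353321507167 79.9704372882843
TQ 0.07269883677101578 -1.416369801080985 0.17640718001069455 6.3041997582928735 0.025255033479589992 80.03740668296814
TQ 0.20302612596432335 -1.4678446776720369 0.17639341262143893 6.2051692859977114 0.024908921195753768 80.18118739128113
TQ 0.5258285568178382 -1.5023211240064103 0.1763887675314115 4.755939806820772 0.024366430748592665 80.41859149932861
```

```bash
T() { python3 -c "
from station import env;s=env.state();print('TQ',s['ft_torque'][2],s['joint_pos'][5],s['tool_pos'][2],s['ft_force'][2],s['finger_gap'],s['gripper_force'])"; }
python3 -m pendant '[[[0,0,0],0]]'>/dev/null;T;python3 -m pendant '[[[0,0,0],-1]]'>/dev/null;T;python3 -m pendant '[[[0,0,0],-1]]'>/dev/null;T;python3 -m pendant '[[[0,0,0],0]]'>/dev/null;T
```

```text
TQ 0.34135317841876534 -1.5015484083743098 0.1764095753500192 4.734924546695285 0.024857538134849703 80.1731264591217
TQ 0.6205756885190242 -1.5169719537218669 0.1764163861503698 6.000471450882956 0.02481046130236634 80.54030656814575
TQ 0.8057483222837022 -1.534788015049882 0.1763726372776726 4.642925308586526 0.024948285472626067 80.75220465660095
TQ 0.6432097720947864 -1.5348794167363313 0.17644495859877402 5.614679754411193 0.024769694007001117 80.51306247711182
```

Torque holds at 0.64 N·m, well above the 0.2 N·m turning torque, so the screw is on its stop. Release and retreat.

```bash
python3 -m pendant '[[[0,0,0],0],[[0,0,0],0],[[0,0,0],0],[[0,0,0],0],[[0,0,0],0],[[0,0,0],0],[[0,0,0],0],[[0,0,0],0],[[0,0,0],0]]' 100 20|head -3
python3 -m pendant '[[[0,0,5],0],[[0,0,10],0],[[0,0,20],0],[[0,0,30],0],[[0,0,30],0],[[0,0,30],0],[[-10,30,10],0],[[-10,35,0],0],[[-10,35,0],0],[[-10,35,0],0]]'|head -1
python3 -m pendant '[[[-10,35,0],0],[[-10,35,0],0],[[-10,30,0],0],[[0,0,0],0],[[0,0,0],0]]'
python3 - <<'E'
from h import *
s=env.get_image("side")[:,:,::-1];t=env.get_image("top")[:,:,::-1]
cv2.imwrite("pics/s6.png",s);cv2.imwrite("pics/t6.png",t)
cv2.imwrite("pics/c6.png",np.hstack([cv2.resize(s[195:295,240:340],(400,400),interpolation=cv2.INTER_CUBIC),cv2.resize(t[160:260,270:370],(400,400),interpolation=cv2.INTER_CUBIC)]))
E
```

```text
t: 17.1
tool_pos: [0.531, -0.1505, 0.1753]
orientation: [0.194, -3.136, -0.0]
t: 17.93
t: 18.35
tool_pos: [0.4606, 0.0858, 0.3115]
orientation: [-0.199, 3.134, 0.001]
ft_force: [0.1, 0.3, 0.6]
finger_gap: 0.0857
gripper_force: 0.0
```

View pics/c6.png

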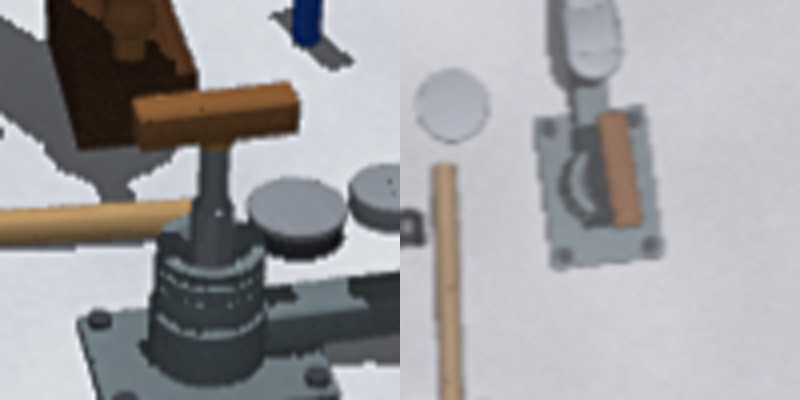

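The key stands upright and free in the mouth, with its handle at crop (618,168) in the top view. Everything else near the stand is where it was.

```bash
python3 -c "
from station import env;print(env.close_job())"
```

```text
the job is handed in; nothing more can be done
None
```

The job is handed in at about 18 s. The key stands upright in the socket, released, and the screw was turned clockwise until the torque held at 0.64 N·m, three times its turning torque. On the first run-up (about 2 N·m) the key seems to have been forced past a socket corner, so I regripped and tightened again gently, and tightness and full seating are inferred from force and height readings.

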